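# Pack the fixture changeover kit, heaviest at the bottom

## Robot

A 7-joint arm with a two-finger parallel gripper is mounted at the origin on the work surface. World frame = base frame: x ahead of the robot, y to its left, z up, the work surface at z = 0. Lengths are in mm, angles in rad, forces in N, time in s.
With the tool pointing down it reaches from about 400 to 900 mm from the base axis. Payload 5.6 kg.
Tool frame: the origin (TCP) lies midway between the tips of the shut fingers; the grasp point (between the pads) lies manip.grip_point_offset behind it (manip.grip_point_offset is the distance from the TCP to the grasp point, in mm); z points along the fingers, y is the line along which they close (so a half turn about z gives the same grasp; the last joint's range is limited). The gripper opens to 92 mm and grips with 3 to 60 N. Pads are 20 mm wide; open, the fingers measure 128 mm over their backs; the gripper's body (75 mm by 189 mm) begins 69 mm behind the grasp point.
Start: joints at [1.113, 0.468, -0.012, 1.603, 0.006, 1.071, -0.056], TCP at [261.915, -594.903, 214.592] pointing down, gripper open.
Joint ranges: [-2.53, 2.53], [-0.31, 2.02], [-1.57, 1.55], [0.28, 2.44], [-1.29, 4.43], [0.15, 1.84], [-2.92, 2.92]. Speed limits (rad/s): [2.57, 2.57, 3.14, 3.14, 3.14, 3.14, 3.14].

## Interface

Orientations are given as a unit quaternion [x, y, z, w].
In Python, from workcell import manip, viewer gives the robot as it stands. The module is installed in compiled form; this text tells all that it offers.
- The arm moves only by the tool servo_tool, never from a script. Its argument "increments" is a list of rows, each a list of 4 numbers: the shift along the tool's x, y, z in m, then the turn about the tool's z in rad. In form: [[dx, dy, dz, yaw], ...]. A call has exactly 8 rows; each row is the pose to reach, as a shift and turn from the pose commanded when the call began, along the tool's axes at that moment; what a row does not reach only later rows make up. A row lasts 1/12 s, in which the tool goes at most 41.7 mm and 7.16 degrees, less where a joint would pass 70% of its speed; a pose out of reach is approached as far as the arm can. A call with a gripper value outside its range is refused whole. "grip" is the opening, from -1 (shut) to 1 (fully open), so that 0 is half open, set as the call begins (left out, the last holds). The fingers move at their own pace and stop on an object; "force" is the grip in N (left out, the last holds). Time passes only in rows, so rows that repeat a pose let the fingers close, or fill a call up. It gives the time, the measured TCP pose, the force, the opening and the grip force at its end, in the units of the state.
- manip.read_state(): the state, without advancing time (a new reading comes with each control period).
- viewer.grab_frame(name): name is "scene" or "top" or "wrist"; returns a dict with "image" (384x512x3 uint8, red, green, blue), "K" (3x3 intrinsics, pixels), "cam_to_world" (4x4, takes a point from camera to world coordinates). Camera axes: x right, y down, z forward; pixel columns grow to the right and rows downward; lengths in mm; the calibration is good to about 2 mm. A picture is of the moment at which its call begins. There is no depth.
- manip.finish_job(): hands the job in; it is judged then, once.
The state is a dict: "time": time; "q": joint angles; "qvel": joint speeds; "tau": joint torques, N m; "eef_pos": TCP position; "orientation": TCP orientation; "ft_force": force on the tool from outside, world axes, zero at the start; "torque": the same for the moment, N m; "finger_gap": finger opening in mm; "gripper_force": force on a finger pad.
Only numpy, scipy, OpenCV 4.12 (cv2) and the standard library are available. Lean on these libraries where they do the work, as an engineer would, in place of code of your own. Each camera call takes 0.05 s, during which the arm holds its last target. There are 200 camera calls.

## Task

Pack the test fixture's changeover kit into the open black box, lowering each part in gently and flat, right way up, heaviest at the bottom and lightest on top: first the aluminium nest block, then the grey press plate, then the thin white tray. Then lay the steel retaining bar across over the stack, with one end through the eyelet and the other down in the open slot, sticking out a little beyond both, and let go. Do not disturb the tape roll, the jar, the bottle or the screwdriver.

Things in the scene. Friction and masses are not known exactly. Their poses are not given: they have to be found in the camera images.
- block: nest block, the heaviest part (about 0.65 kg): solid aluminium, 24 mm thick, shallow dark pocket in the top. 120 mm (x) by 100 mm (y), with a finger notch 45 mm long and 25 mm deep in the middle of each long side, so only 50 mm wide (along y) across the middle. Origin: centre of the underside, z up. Same after a half turn about z. Lies flat on the bench, any yaw.
- plate: press plate (about 0.2 kg): solid grey plastic, 14 mm thick, a dark disc in the middle of the top. 120 mm (x) by 100 mm (y), with a finger notch 45 mm long and 25 mm deep in the middle of each long side, so only 50 mm wide (along y) across the middle. Origin: centre of the underside, z up. Same after a half turn about z. Lies flat on the bench, any yaw.
- tray: pocketed tray, the lightest part (about 0.06 kg): stiff white plastic, 12 mm thick, five groups of shallow open pockets, 3 mm walls. 120 mm (x) by 100 mm (y), with a finger notch 45 mm long and 25 mm deep in the middle of each long side, so only 50 mm wide (along y) across the middle. Origin: centre of the underside, z up. Same after a half turn about z. Lies flat on the bench, any yaw.
- bar: retaining bar (about 0.12 kg): steel rod 10 mm in diameter and 190 mm long along its x, with a square dark grip sleeve 14 x 14 mm, 60 mm long, round its middle. Origin: centre of the bar, on its axis (7 mm above the bench while it lies there). Both ends are alike.
- box: open black box fixed to the bench. Origin: centre of underside, x along its length, z up. Outside 146 (x) x 126 (y), rim 60 mm up; inside 136 x 116, floor 5 mm up. Parts go in with x along the box's x, either way round: undersides end 5, 29 and 43 mm up, stack top 55. Notches line up: 33 mm beside the 50 mm waist for each finger. Eyelet on the +x end, open slot on the -x end.
- eyelet (a point): centre of the eyelet's bore, a steel ring whose bore runs along the box's x: bore 18 mm, outside 30 mm, 8 mm thick, centre 82 mm above the bench and 77 mm from the box's centre towards its +x. Axes as the box.
- slot (a point): bottom centre of the open-topped slot in the steel bracket on the box's -x end, 77 mm from the box's centre: 20 mm wide (y), 20 mm deep, 8 mm thick; its bottom is 73 mm above the bench, level with the bottom of the eyelet's bore; side tops at 93 mm. The seated bar lies level, axis 78 mm above the bench, centred on the box.
- tape: bystander: roll of tape lying flat, 80 mm across, 24 mm high; origin centre of underside
- jar: bystander: closed jar, 66 mm across, 50 mm high; origin centre of underside
- bottle: bystander: white bottle, standing, 56 mm across, 140 mm high; origin centre of underside
- driver: bystander: screwdriver 170 mm long lying at the far side, handle 26 mm thick; origin on its underside
Mind the look-alikes: they are no part of the job. Of the things that look like the plate, the largest one is meant.

How it is judged (in metres and radians):
On the way, in this order (a step that is already met when the one before it is completed fails the run):
1. the nest block lies flat on the floor of the box, let go (x of block in the frame of box between -0.015 and 0.015 m and y of block in the frame of box between -0.015 and 0.015 m and z of block in the frame of box between 0.001 and 0.011 m and angle between block's own z axis and vertical below 0.1 rad and contact force between block and the fingers below 0.1 N and linear speed of block below 0.03 m/s), for 0.1 s.
2. the press plate lies flat on the nest block, let go (all of step 1 and x of plate in the frame of box between -0.015 and 0.015 m and y of plate in the frame of box between -0.015 and 0.015 m and z of plate in the frame of box between 0.025 and 0.035 m and angle between plate's own z axis and vertical below 0.1 rad and contact force between plate and the fingers below 0.1 N and linear speed of plate below 0.03 m/s), for 0.1 s.
3. the tray lies flat on the press plate, let go (all of step 2 and x of tray in the frame of box between -0.015 and 0.015 m and y of tray in the frame of box between -0.015 and 0.015 m and z of tray in the frame of box between 0.039 and 0.049 m and angle between tray's own z axis and vertical below 0.1 rad and contact force between tray and the fingers below 0.1 N and linear speed of tray below 0.03 m/s), for 0.1 s.
At the end, for the whole second after the job is handed in: Block on the box floor, plate on it, tray on top, flat (0.1 rad), within 15 mm of centre, heights -4/+6 mm; bar in eyelet and slot, along the box (0.1 rad), centre within 13 mm lengthwise and 8 mm sideways of the box centre, axis 72 to 86 mm up; all released, at rest (all of step 3 and x of bar in the frame of box between -0.013 and 0.013 m and y of bar in the frame of box between -0.008 and 0.008 m and z of bar in the frame of box between 0.072 and 0.086 m and angle between the x axis of bar and the x axis of box, either way round below 0.1 rad and contact force between bar and the fingers below 0.1 N and linear speed of bar below 0.03 m/s); the robot touches nothing.
It fails at once if the tape roll, jar, bottle or screwdriver is moved more than 30 mm, or one that stands is tipped (distance of any of tape, jar, bottle, driver from where it was at the start of the episode above 0.03 m or angle between any of tape, jar, bottle's own z axis and vertical above 0.3 rad).
It fails at once if a part or the bar is dropped or thrown into the box (faster than 0.6 m/s in or just above it) ((horizontal distance between block and box below 0.06 m and z of block in the frame of box below 0.08 m and linear speed of block above 0.6 m/s) or (horizontal distance between plate and box below 0.06 m and z of plate in the frame of box below 0.08 m and linear speed of plate above 0.6 m/s) or (horizontal distance between tray and box below 0.06 m and z of tray in the frame of box below 0.08 m and linear speed of tray above 0.6 m/s) or (horizontal distance between bar and box below 0.06 m and z of bar in the frame of box below 0.1 m and linear speed of bar above 0.6 m/s)).
It also fails if it takes over 72 s, if anything falls off the work surface, if the arm or the gripper's body presses on something with over 40 N, if the wrist force passes 120 N, or if a joint passes its speed limit or range.

## Working session

There is one attempt and no reset: what is moved stays moved. The work goes in short steps, Python scripts to look and compute and a tool call to move; the robot and the scene stay as the last step left them, time stands still between calls to the robot, and variables do not carry over. Pictures are saved under pics/ and viewed, at most 10 in all, crops included, and the job is handed in when it is done.

Besides the shell and the picture viewer there is one more tool, called after ">>>" by a JSON object that holds its "op" and its "data", one argument or row to a line. servo_tool: Moves the arm, as the interface text tells. Its arguments: {"type":"object","properties":{"increments":{"type":"array"},"grip":{"type":"number"},"force":{"type":"number"}},"required":["increments"]}

```bash
mkdir -p pics
python3 - <<'E'
from workcell import manip, viewer
import cv2,numpy as np,pickle
print(manip.grip_point_offset); s=manip.read_state(); print(s)
fs={}
for n in ("scene","top"):
    f=viewer.grab_frame(n); fs[n]=f
    print(n,f["K"],f["cam_to_world"])
    cv2.imwrite(f"pics/{n}0.png",cv2.resize(f["image"][:,:,::-1],(800,600),interpolation=cv2.INTER_CUBIC))
pickle.dump(fs,open("f0.pkl","wb"))
E
```

```text
18.700000000000003
{'time': 0.0, 'q': array([ 1.1130313 ,  0.46834271, -0.01161792,  1.60361458,  0.00597491,
        1.07140769, -0.05627886]), 'qvel': array([-0.00093421, -0.00020914,  0.00081594, -0.00054886, -0.00077588,
        0.00065947,  0.00137921]), 'tau': array([-3.15694888e-04, -5.20563626e+01, -1.28070067e-02, -2.43750286e+01,
       -5.66096453e-02,  1.72695774e-02,  1.70804701e-04]), 'eef_pos': array([ 261.64983779, -594.3760042 ,  213.66646594]), 'orientation': array([ 9.78577100e-01,  2.05878860e-01, -2.24432859e-04, -8.39315063e-04]), 'ft_force': array([-0.45454098, -0.75443404,  0.05974134]), 'torque': array([ 0.03104577, -0.0218824 ,  0.04494463]), 'gripper_force': 0.0, 'finger_gap': 91.70783312201887}
scene [[366.4282233    0.         253.09409064]
 [  0.         366.4282233  192.56113512]
 [  0.           0.           1.        ]] [[ 8.82783048e-01  3.76893318e-01 -2.80438081e-01  8.75751940e+02]
 [ 4.69780879e-01 -7.08399884e-01  5.26759461e-01 -5.69772197e+02]
 [-1.30182675e-04 -5.96758771e-01 -8.02420683e-01  9.62291763e+02]
 [ 0.00000000e+00  0.00000000e+00  0.00000000e+00  1.00000000e+00]]
top [[372.28892395   0.         258.56725021]
 [  0.         372.28892395 194.27343438]
 [  0.           0.           1.        ]] [[-2.38155222e-02 -9.95826031e-01  8.81097986e-02  4.65456656e+02]
 [-9.99652019e-01  2.27213275e-02 -1.34008410e-02 -3.72654677e+00]
 [ 1.13429347e-02 -8.83982861e-02 -9.96020623e-01  1.11945525e+03]
 [ 0.00000000e+00  0.00000000e+00  0.00000000e+00  1.00000000e+00]]
```

View pics/top0.png

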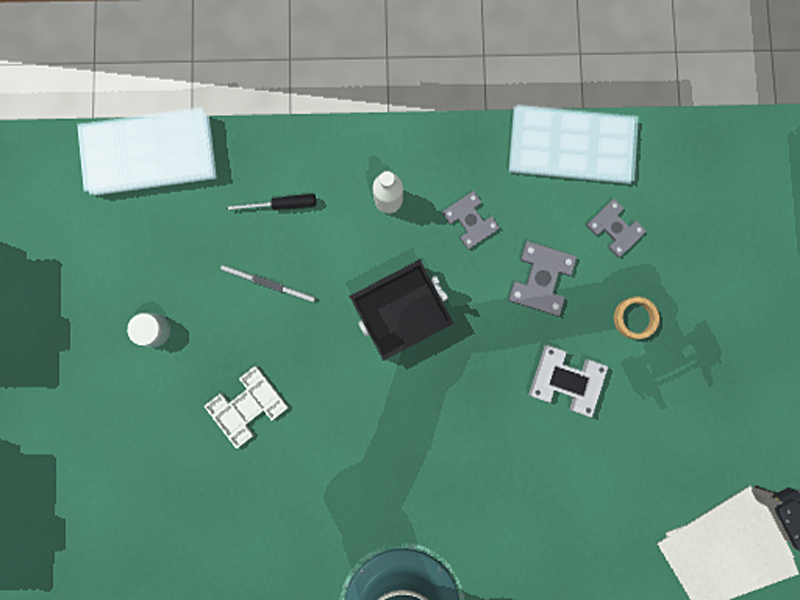

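View pics/scene0.png

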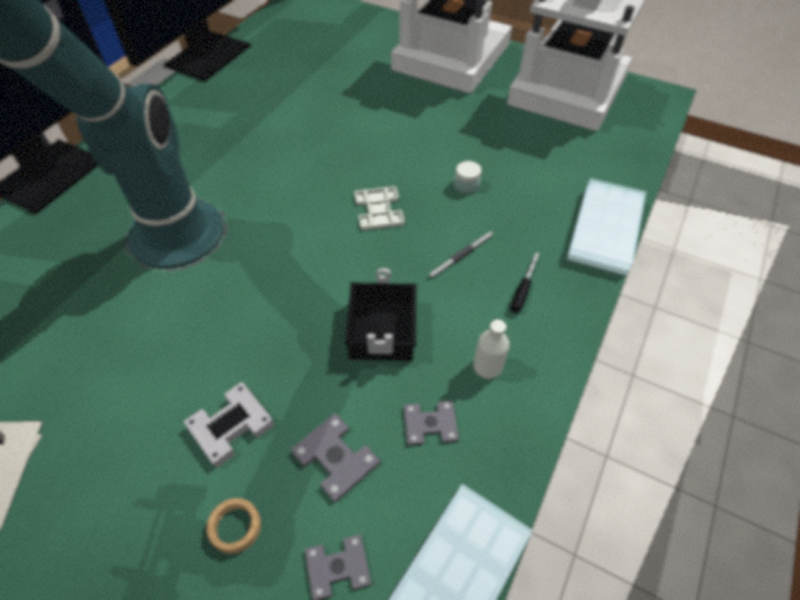

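The top view shows:
- Box at (402,310). In the scene view its near (right) end carries the U-slot at about (440,290), and the left end at (363,326) carries the ring.
- Block at (569,381), tray at (247,405), bar at (268,284).
- Plate look-alikes at (543,278), (472,220) and (616,228). The one at (543,278) is clearly the largest, so it is the candidate.

Next I measure positions and crop the candidates.

```bash
cat > h.py <<'E'
from workcell import manip, viewer
import cv2,numpy as np
from scipy.spatial.transform import Rotation as R
def ray(f,uv,z):
    uv=np.atleast_2d(np.float64(uv)); M=f["cam_to_world"]
    d=np.c_[uv,np.ones(len(uv))]@np.linalg.inv(f["K"]).T@M[:3,:3].T
    return (M[:3,3]+d*((z-M[2,3])/d[:,2])[:,None])[:,:2]
def proj(f,P):
    M=f["cam_to_world"]; c=(np.atleast_2d(P)-M[:3,3])@M[:3,:3]@f["K"].T
    return c[:,:2]/c[:,2:]
def notgreen(f):
    hsv=cv2.cvtColor(f["image"],cv2.COLOR_RGB2HSV); h,s,v=cv2.split(hsv)
    m=~((h>60)&(h<95)&(s>75))
    return cv2.morphologyEx(m.astype(np.uint8)*255,cv2.MORPH_OPEN,np.ones((3,3)))
def blobs(m,lo=60,hi=1e5):
    cs,_=cv2.findContours(m,cv2.RETR_EXTERNAL,cv2.CHAIN_APPROX_NONE)
    return [c for c in cs if lo<cv2.contourArea(c)<hi]
def phi_now(s): x=R.from_quat(s["orientation"]).as_matrix()[:,0]; return np.arctan2(x[1],x[0])
def wrap(a,p=np.pi): return (a+p/2)%p-p/2
def go(x,y,z,ax):
    "shift in tool axes from measured pose; ax = world angle of the tool x wanted (mod pi)"
    s=manip.read_state(); Rm=R.from_quat(s["orientation"]).as_matrix()
    az=np.arctan2(y,x)+np.pi/2; tgt=az+wrap(ax-az)
    d=Rm.T@(np.array([x,y,z])-s["eef_pos"])/1e3
    p=phi_now(s); print("rows:",d.round(4),"yaw",round(-wrap(tgt-p,2*np.pi),3),"| now",s["eef_pos"].round(1),"phi",round(p,3),"t",round(s["time"],2),"q7",round(s["q"][6],2))
E
python3 - <<'E'
from h import *; import pickle
fs=pickle.load(open("f0.pkl","rb")); f=fs["top"]
for c in blobs(notgreen(f),60,20000):
    (u,v),wh,a=cv2.minAreaRect(c); zz=15
    p=ray(f,c[:,0],zz).astype(np.float32); (x,y),(w,h),an=cv2.minAreaRect(p)
    print("px800",round(u*1.5625),round(v*1.5625),"xy",round(x),round(y),"size",round(w),round(h),"long axis ang",round(np.deg2rad(an if w>h else an+90),3),"r",round(np.hypot(x,y)))
im=f["image"][110:275,275:435,::-1]
cv2.imwrite("pics/crop1.png",cv2.resize(im,None,fx=3.6,fy=3.6,interpolation=cv2.INTER_CUBIC))
s=manip.read_state();print(phi_now(s))
E
```

```text
px800 402 594 xy 32 -3 size 83 16 long axis ang 1.542 r 32
px800 743 546 xy 100 -636 size 179 283 long axis ang 2.029 r 644
px800 245 406 xy 377 282 size 103 125 long axis ang 2.223 r 471
px800 568 380 xy 412 -325 size 128 104 long axis ang 1.207 r 524
px800 148 329 xy 526 467 size 80 62 long axis ang 1.547 r 703
px800 637 317 xy 527 -462 size 88 78 long axis ang 1.547 r 701
px800 267 283 xy 609 241 size 191 15 long axis ang 1.205 r 655
px800 402 309 xy 554 -15 size 141 176 long axis ang 2.033 r 554
px800 542 278 xy 607 -285 size 103 123 long axis ang 2.812 r 670
px800 616 227 xy 702 -432 size 91 77 long axis ang 0.739 r 824
px800 291 202 xy 766 195 size 24 92 long axis ang 1.652 r 790
px800 470 219 xy 723 -150 size 91 76 long axis ang 0.58 r 739
px800 387 191 xy 782 10 size 58 84 long axis ang 3.118 r 782
0.4147043937506143
```

View pics/crop1.png

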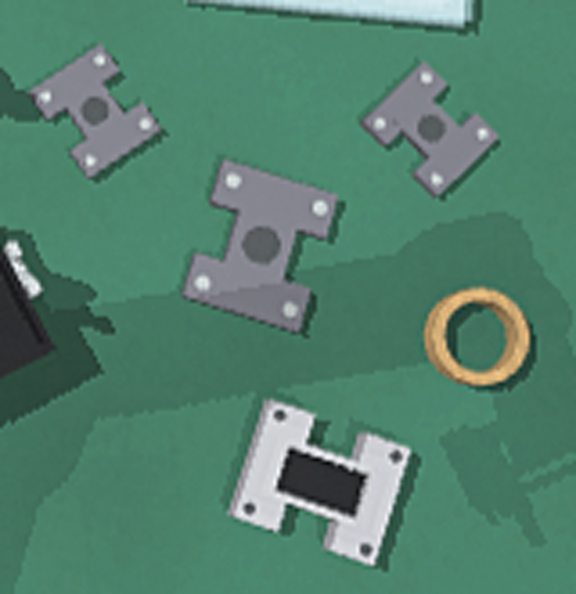

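The crop confirms it: the largest I-shaped grey plate (centre crop pixel (262,245)) is 120x100, and the other two are about 90x76. The block with the dark pocket is at (322,483). First I go above the block.

```bash
python3 -c "
from h import *
go(412,-325,200,1.207)"
```

```text
rows: [ 0.2461 -0.186   0.014 ] yaw -0.792 | now [ 261.7 -594.4  213.8] phi 0.415 t 0.1 q7 -0.06
```

>>> {"op": "servo_tool", "data": {
  "increments": [
    [0.246, -0.186, 0.014, -0.792],
    [0.246, -0.186, 0.014, -0.792],
    [0.246, -0.186, 0.014, -0.792],
    [0.246, -0.186, 0.014, -0.792],
    [0.246, -0.186, 0.014, -0.792],
    [0.246, -0.186, 0.014, -0.792],
    [0.246, -0.186, 0.014, -0.792],
    [0.246, -0.186, 0.014, -0.792]
  ],
  "grip": 0.75,
  "force": 35
}}

```text
time: 0.77
eef_pos: [414.6, -319.5, 200.3]
orientation: [0.821, 0.571, 0.001, -0.001]
ft_force: [0.5, 0.6, 0.3]
finger_gap: 80.3
gripper_force: 0.0
```

>>> {"op": "servo_tool", "data": {
  "increments": [
    [0, 0, 0, 0],
    [0, 0, 0, 0],
    [0, 0, 0, 0],
    [0, 0, 0, 0],
    [0, 0, 0, 0],
    [0, 0, 0, 0],
    [0, 0, 0, 0],
    [0, 0, 0, 0]
  ]
}}

```text
time: 1.43
eef_pos: [411.8, -325.9, 200.5]
orientation: [0.824, 0.567, -0.0, -0.0]
ft_force: [-0.2, 0.5, -1.2]
finger_gap: 80.3
gripper_force: 0.0
```

Run:
```python
from h import *
f=viewer.grab_frame("wrist"); cv2.imwrite("pics/w1.png",f["image"][:,:,::-1])
print(f["cam_to_world"].round(2),f["K"][0,0]); print(proj(f,[412,-325,24]))
for c in blobs(notgreen(f),2000):
    (x,y),(w,h),an=cv2.minAreaRect(ray(f,c[:,0],24).astype(np.float32))
    print(cv2.boundingRect(c),"xy",round(x,1),round(y,1),"size",round(w),round(h),"ang",round(np.deg2rad(an if w>h else an+90),3))
go(412,-325,200,1.207)
```

```text
[[ 9.3000e-01 -3.4000e-01 -9.0000e-02  4.3912e+02]
 [-3.6000e-01 -9.0000e-01 -2.5000e-01 -2.5775e+02]
 [ 0.0000e+00  2.6000e-01 -9.6000e-01  3.7000e+02]
 [ 0.0000e+00  0.0000e+00  0.0000e+00  1.0000e+00]] 281.6479968511284
[[249.62960067 172.53807075]]
(0, 204, 512, 180) xy 353.0 -504.9 size 295 802 ang 2.778
(441, 127, 71, 85) xy 689.7 -427.7 size 88 79 ang 0.742
(206, 124, 85, 97) xy 409.3 -326.2 size 123 103 ang 1.207
(336, 37, 112, 94) xy 599.8 -286.4 size 99 121 ang 2.814
rows: [ 0.0008 -0.0002  0.0005] yaw -0.001 | now [ 411.9 -325.8  200.5] phi 1.206 t 1.48 q7 0.15
```

View pics/w1.png

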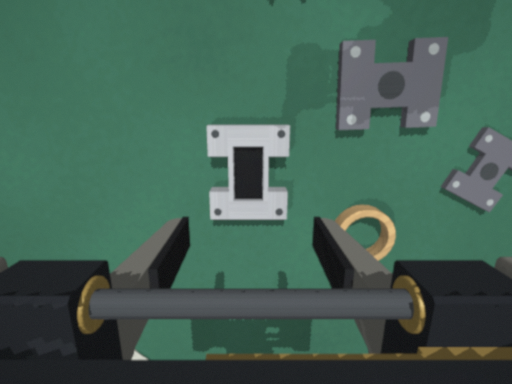

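Wrist view: the block is centred between the fingers, with its pocket at (248,172). It measures (409.5,-326), within 3 mm of the top-view value, so I descend and grip.

>>> {"op": "servo_tool", "data": {
  "increments": [
    [0, 0.002, 0.03, 0],
    [0, 0.002, 0.065, 0],
    [0, 0.002, 0.1, 0],
    [0, 0.002, 0.13, 0],
    [0, 0.002, 0.155, 0],
    [0, 0.002, 0.175, 0],
    [0, 0.002, 0.19, 0],
    [0, 0.002, 0.196, 0]
  ]
}}

```text
time: 2.15
eef_pos: [412.8, -325.4, 2.3]
orientation: [0.823, 0.567, -0.001, -0.002]
ft_force: [-0.5, 0.7, 0.1]
finger_gap: 80.4
gripper_force: 0.0
```

>>> {"op": "servo_tool", "data": {
  "increments": [
    [0, 0, 0, 0],
    [0, 0, 0, 0],
    [0, 0, 0, 0],
    [0, 0, 0, 0],
    [0, 0, 0, 0],
    [0, 0, 0, 0],
    [0, 0, 0, 0],
    [0, 0, 0, 0]
  ],
  "grip": -0.2
}}

```text
time: 2.82
eef_pos: [410.1, -325.1, 5.1]
orientation: [0.824, 0.567, -0.002, -0.003]
ft_force: [-9.5, 3.2, 7.4]
finger_gap: 49.7
gripper_force: 34.9
```

>>> {"op": "servo_tool", "data": {
  "increments": [
    [0, 0, -0.01, 0],
    [0, 0, -0.03, 0],
    [0, 0, -0.06, 0],
    [0, 0, -0.09, 0],
    [0, 0, -0.12, 0],
    [0, 0, -0.15, 0],
    [0, 0, -0.17, 0],
    [0, 0, -0.17, 0]
  ]
}}

```text
time: 3.48
eef_pos: [416.6, -327.9, 179.7]
orientation: [0.823, 0.567, 0.001, 0.005]
ft_force: [1.4, -0.8, -7.0]
finger_gap: 49.8
gripper_force: 35.0
```

```bash
python3 -c "
from h import *
go(554,-15,200,2.033)"
```

```text
rows: [ 0.3413  0.0172 -0.0212] yaw -0.826 | now [ 416.6 -327.9  179.7] phi 1.207 t 3.48 q7 0.13
```

>>> {"op": "servo_tool", "data": {
  "increments": [
    [0.03, 0.002, -0.02, -0.1],
    [0.07, 0.004, -0.02, -0.2],
    [0.11, 0.006, -0.02, -0.3],
    [0.15, 0.008, -0.02, -0.41],
    [0.19, 0.01, -0.02, -0.52],
    [0.23, 0.012, -0.02, -0.63],
    [0.26, 0.014, -0.02, -0.73],
    [0.28, 0.016, -0.02, -0.82]
  ]
}}

```text
time: 4.15
eef_pos: [528.7, -65.7, 193.4]
orientation: [0.525, 0.851, 0.001, -0.001]
ft_force: [0.9, -0.4, -7.6]
finger_gap: 49.6
gripper_force: 35.0
```

Run:
```python
from h import *; import pickle
f=pickle.load(open("f0.pkl","rb"))["top"]
hsv=cv2.cvtColor(f["image"],cv2.COLOR_RGB2HSV); v=hsv[:,:,2]
m=np.zeros_like(v); m[150:245,210:305]=(v[150:245,210:305]<60)*255
m=cv2.morphologyEx(m,cv2.MORPH_OPEN,np.ones((7,7)))
for c in blobs(m,1000):
    (x,y),(w,h),an=cv2.minAreaRect(ray(f,c[:,0],60).astype(np.float32))
    print("box xy",x,y,"size",w,h,"ang",np.deg2rad(an if w>h else an+90))
w=np.zeros_like(v); w[150:245,210:305]=((v>150)&(hsv[:,:,1]<60))[150:245,210:305]*255
for c in blobs(w,4): print("white",c[:,0].mean(0)*1.5625,cv2.contourArea(c),ray(f,c[:,0].mean(0),90))
f=viewer.grab_frame("wrist"); cv2.imwrite("pics/w2.png",f["image"][:,:,::-1]); pickle.dump(f,open("w2.pkl","wb"))
go(554,-15,200,2.033)
```

```text
box xy 549.4700927734375 -12.944839477539062 size 131.84628295898438 145.36981201171875 ang 2.0157527876409964
white [362.08881579 326.97368421] 17.5 [[516.6316775   57.56109204]]
white [438.4765625 287.5      ] 38.0 [[583.83814208 -79.67912788]]
white [468.28125 240.625  ] 6.0 [[ 667.33936483 -135.70605327]]
rows: [ 0.0313  0.0426 -0.0061] yaw 0.011 | now [530.3 -62.2 193.6] phi 2.044 t 4.2 q7 0.33
```

View pics/w2.png

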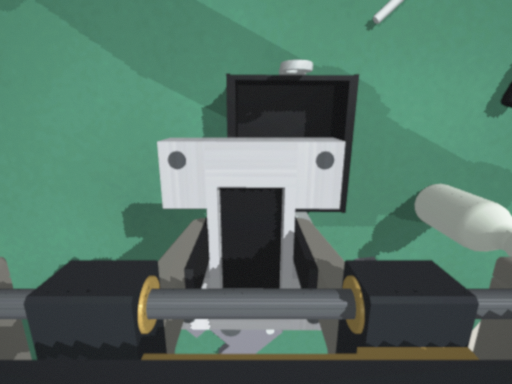

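The wrist view shows the block gripped and square. The box's far rim runs from about (228,76) to (358,76), its right side goes down to (347,212), and the eyelet is at (297,67). I check those corners against the top-view box.

Run:
```python
from h import *; import pickle
f=pickle.load(open("w2.pkl","rb"))
v=cv2.cvtColor(f["image"],cv2.COLOR_RGB2HSV)[:,:,2]
p=ray(f,[[227.5,76],[357.5,76],[347,212.5]],60); print(p, np.linalg.norm(p[0]-p[1]),np.linalg.norm(p[1]-p[2]))
e=p[0]-p[1]; a=np.arctan2(e[1],e[0])-np.pi/2; print("ang",a,np.arctan2(*(p[1]-p[2])[::-1]))
u=(p[1]-p[2])/np.linalg.norm(p[1]-p[2]); print("centre",(p[0]+p[1])/2-73*u,(p[1]+p[2])/2+63*np.array([-u[1],u[0]]), "mid eyelet",ray(f,[297,67],97))
# block corners at top, z of block top: TCP-? 
s=manip.read_state(); z=s["eef_pos"][2]-4+24
b=ray(f,[[161,140],[342,140]],z); m=b.mean(0)
ph=phi_now(s); ux=np.array([np.cos(ph),np.sin(ph)]); print("block edge dist along tool x",(m-s["eef_pos"][:2])@ux, np.linalg.norm(b[0]-b[1]))
print(proj(f,[550,-12,60]),proj(f,[549.9+146/2*np.cos(2.02),-12+73*np.sin(2.02),60]))
```

```text
[[459.11780754  20.94349599]
 [575.79256952  79.69869997]
 [643.36634463 -48.99639616]] 130.63374019948873 145.35694978398988
ang -4.245880603904841 2.0542972332661193
centre [551.3915472  -14.31111969] [553.80096786 -13.93639051] mid eyelet [[514.79027313  52.27917869]]
block edge dist along tool x 56.66387994840141 94.94530042004061
[[290.92821717 146.34752634]] [[294.82076291  73.07770036]]
```

```bash
python3 -c "
from h import *
go(550.5,-12.5,110,2.03)"
```

```text
rows: [0.0347 0.0403 0.0839] yaw 0.014 | now [530.3 -62.2 193.6] phi 2.044 t 4.2 q7 0.33
```

>>> {"op": "servo_tool", "data": {
  "increments": [
    [0.01, 0.012, 0.0, 0],
    [0.02, 0.025, 0.01, 0.014],
    [0.03, 0.035, 0.03, 0.014],
    [0.035, 0.04, 0.045, 0.014],
    [0.035, 0.04, 0.06, 0.014],
    [0.035, 0.04, 0.07, 0.014],
    [0.035, 0.04, 0.07, 0.014],
    [0.035, 0.04, 0.07, 0.014]
  ]
}}

```text
time: 4.87
eef_pos: [548.4, -21.8, 123.7]
orientation: [0.535, 0.845, -0.001, -0.001]
ft_force: [0.2, 0.2, -6.6]
finger_gap: 49.7
gripper_force: 35.0
```

Run:
```python
from h import *
f=viewer.grab_frame("wrist"); cv2.imwrite("pics/w3.png",f["image"][:,:,::-1])
v=cv2.cvtColor(f["image"],cv2.COLOR_RGB2HSV)[:,:,2]
go(550.5,-12.5,110,2.03)
```

```text
rows: [0.0078 0.0051 0.0146] yaw -0.018 | now [549.2 -21.8 124.6] phi 2.012 t 4.92 q7 0.15
```

View pics/w3.png

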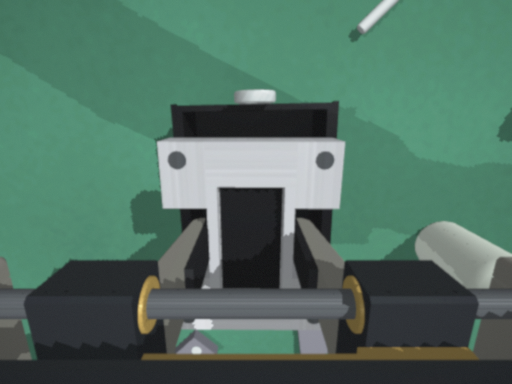

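Rim corners are at (172,105) and (338,102), with the eyelet at (255,97). The block is almost centred sideways. I compute the remaining correction.

Run:
```python
from h import *
f=viewer.grab_frame("wrist")
p=ray(f,[[172,105],[338.5,102]],60); e=p[0]-p[1]; a=np.arctan2(e[1],e[0])-np.pi/2+2*np.pi
print(p,np.linalg.norm(e),a,"centre",p.mean(0)-73*np.array([np.cos(a),np.sin(a)]))
g=viewer.grab_frame("wrist"); print(abs(g["image"].astype(int)-f["image"]).mean())
s=manip.read_state(); b=ray(f,[[160,139],[341,139]],s["eef_pos"][2]+19).mean(0); ph=phi_now(s)
print((b-s["eef_pos"][:2])@[np.cos(ph),np.sin(ph)])
go(551,-13,110,2.03)
```

```text
[[458.94400492  22.6310571 ]
 [577.59030566  81.2998403 ]] 132.3592490226314 2.0300219879108488 centre [550.62470647 -13.47145894]
1.1765967475043402
59.74544777762746
rows: [0.0074 0.0048 0.0155] yaw -0.018 | now [549.8 -21.7 125.5] phi 2.012 t 5.02 q7 0.15
```

>>> {"op": "servo_tool", "data": {
  "increments": [
    [0.007, 0.005, 0.0, -0.018],
    [0.007, 0.005, 0.0, -0.018],
    [0.007, 0.005, 0.01, -0.018],
    [0.007, 0.005, 0.02, -0.018],
    [0.007, 0.005, 0.03, -0.018],
    [0.007, 0.005, 0.04, -0.018],
    [0.007, 0.005, 0.05, -0.018],
    [0.007, 0.005, 0.055, -0.018]
  ]
}}

```text
time: 5.68
eef_pos: [549.5, -13.0, 67.4]
orientation: [0.527, 0.85, -0.001, -0.001]
ft_force: [-0.0, -1.0, -7.1]
finger_gap: 49.7
gripper_force: 35.0
```

```bash
python3 -c "
from h import *
go(550.7,-13.2,11,2.03); print(manip.read_state()['ft_force'])"
```

```text
rows: [-0.0008  0.0011  0.0564] yaw 0.001 | now [549.5 -13.   67.4] phi 2.031 t 5.68 q7 0.1
[-0.0351223  -1.03601382 -7.0661462 ]
```

>>> {"op": "servo_tool", "data": {
  "increments": [
    [0, 0.001, 0.008, 0],
    [0, 0.001, 0.018, 0],
    [0, 0.001, 0.028, 0],
    [0, 0.001, 0.036, 0],
    [0, 0.001, 0.043, 0],
    [0, 0.001, 0.048, 0],
    [0, 0.001, 0.052, 0],
    [0, 0.001, 0.055, 0]
  ]
}}

```text
time: 6.35
eef_pos: [551.6, -12.3, 14.2]
orientation: [0.527, 0.85, -0.0, -0.0]
ft_force: [0.1, 0.2, -6.1]
finger_gap: 50.0
gripper_force: 35.0
```

>>> {"op": "servo_tool", "data": {
  "increments": [
    [0, 0, 0.001, 0],
    [0, 0, 0.002, 0],
    [0, 0, 0.002, 0],
    [0, 0, 0.002, 0],
    [0, 0, 0.002, 0],
    [0, 0, 0.002, 0],
    [0, 0, 0.002, 0],
    [0, 0, 0.002, 0]
  ]
}}

```text
time: 7.02
eef_pos: [551.6, -12.4, 12.7]
orientation: [0.527, 0.85, 0.0, 0.0]
ft_force: [0.9, -0.1, -7.2]
finger_gap: 49.5
gripper_force: 35.0
```

>>> {"op": "servo_tool", "data": {
  "increments": [
    [0, 0, 0.0005, 0],
    [0, 0, 0.001, 0],
    [0, 0, 0.0015, 0],
    [0, 0, 0.002, 0],
    [0, 0, 0.0025, 0],
    [0, 0, 0.003, 0],
    [0, 0, 0.003, 0],
    [0, 0, 0.003, 0]
  ]
}}

```text
time: 7.68
eef_pos: [551.6, -12.4, 10.3]
orientation: [0.527, 0.85, -0.0, 0.0]
ft_force: [-2.4, -0.3, 6.1]
finger_gap: 49.9
gripper_force: 34.9
```

The force has gone from -7 to +6 N, so the block is on the floor. I open the fingers only within the notches, then lift.

>>> {"op": "servo_tool", "data": {
  "increments": [
    [0, 0, 0, 0],
    [0, 0, 0, 0],
    [0, 0, 0, 0],
    [0, 0, 0, 0],
    [0, 0, 0, 0],
    [0, 0, 0, 0],
    [0, 0, 0, 0],
    [0, 0, 0, 0]
  ],
  "grip": 0.43
}}

```text
time: 8.35
eef_pos: [551.6, -12.4, 9.5]
orientation: [0.527, 0.85, 0.0, 0.0]
ft_force: [0.1, 0.1, -1.1]
finger_gap: 65.6
gripper_force: 0.0
```

>>> {"op": "servo_tool", "data": {
  "increments": [
    [0, 0, -0.01, 0],
    [0, 0, -0.03, 0],
    [0, 0, -0.06, 0],
    [0, 0, -0.09, 0],
    [0, 0, -0.12, 0],
    [0, 0, -0.15, 0],
    [0, 0, -0.17, 0],
    [0, 0, -0.18, 0]
  ]
}}

```text
time: 9.02
eef_pos: [553.0, -12.1, 193.4]
orientation: [0.527, 0.85, 0.001, 0.002]
ft_force: [0.2, 0.3, 0.1]
finger_gap: 66.0
gripper_force: 0.0
```

```bash
python3 -c "
from h import *
go(603,-286,200,2.813)"
```

```text
rows: [-0.2676 -0.0768 -0.0062] yaw 2.359 | now [553.  -12.1 193.4] phi 2.031 t 9.02 q7 0.2
```

>>> {"op": "servo_tool", "data": {
  "increments": [
    [-0.033, -0.01, 0, -0.1],
    [-0.067, -0.019, 0, -0.2],
    [-0.1, -0.029, 0, -0.3],
    [-0.134, -0.038, 0, -0.4],
    [-0.167, -0.048, 0, -0.5],
    [-0.2, -0.057, 0, -0.6],
    [-0.234, -0.067, 0, -0.7],
    [-0.267, -0.077, 0, -0.782]
  ],
  "grip": 0.75
}}

```text
time: 9.68
eef_pos: [600.6, -287.6, 189.0]
orientation: [0.161, 0.987, 0.0, -0.001]
ft_force: [1.5, -0.2, -0.8]
finger_gap: 80.3
gripper_force: 0.0
```

>>> {"op": "servo_tool", "data": {
  "increments": [
    [0, 0, 0, 0],
    [0, 0, 0, 0],
    [0, 0, 0, 0],
    [0, 0, 0, 0],
    [0, 0, 0, 0],
    [0, 0, 0, 0],
    [0, 0, 0, 0],
    [0, 0, 0, 0]
  ],
  "force": 20
}}

```text
time: 10.35
eef_pos: [601.2, -285.2, 189.8]
orientation: [0.163, 0.987, -0.0, 0.0]
ft_force: [-0.2, -0.1, 0.2]
finger_gap: 80.4
gripper_force: 0.0
```

```bash
cat > part.py <<'E'
from h import *; import sys
x0,y0,z=map(float,sys.argv[1:4])
f=viewer.grab_frame("wrist"); cv2.imwrite(sys.argv[4],f["image"][:,:,::-1])
print("expected px",proj(f,[x0,y0,z]))
for c in blobs(notgreen(f),500):
    (x,y),(w,h),an=cv2.minAreaRect(ray(f,c[:,0],z).astype(np.float32))
    if np.hypot(x-x0,y-y0)<60:
        a=np.deg2rad(an if w>h else an+90); print(cv2.boundingRect(c),"xy",round(x,1),round(y,1),"size",round(w),round(h),"ang",round(a,3)); go(x,y,200,a); go(x,y,4,a)
E
python3 part.py 603 -286 14 pics/w4.png
```

```text
expected px [[251.47778102 174.82180429]]
(209, 128, 85, 95) xy 605.6 -287.5 size 102 121 ang 2.815
rows: [-0.0049 -0.0006 -0.0103] yaw 3.14 | now [ 601.2 -285.4  189.7] phi 2.813 t 10.4 q7 1.34
rows: [-0.0049 -0.0005  0.1857] yaw 3.14 | now [ 601.2 -285.4  189.7] phi 2.813 t 10.4 q7 1.34
```

Plate measured at (605.6,-287.5), 121x102, so it is the right part. I descend and grip it.

>>> {"op": "servo_tool", "data": {
  "increments": [
    [-0.005, 0, 0.03, 0],
    [-0.005, 0, 0.065, 0],
    [-0.005, 0, 0.1, 0],
    [-0.005, 0, 0.13, 0],
    [-0.005, 0, 0.155, 0],
    [-0.005, 0, 0.172, 0],
    [-0.005, 0, 0.182, 0],
    [-0.005, 0, 0.186, 0]
  ]
}}

```text
time: 11.07
eef_pos: [605.3, -287.1, 2.2]
orientation: [0.164, 0.987, 0.0, -0.001]
ft_force: [0.6, 0.3, 0.2]
finger_gap: 80.4
gripper_force: 0.0
```

>>> {"op": "servo_tool", "data": {
  "increments": [
    [0, 0, 0, 0],
    [0, 0, 0, 0],
    [0, 0, 0, 0],
    [0, 0, 0, 0],
    [0, 0, 0, 0],
    [0, 0, 0, 0],
    [0, 0, 0, 0],
    [0, 0, 0, 0]
  ],
  "grip": -0.2
}}

```text
time: 11.73
eef_pos: [606.7, -287.5, 4.8]
orientation: [0.164, 0.987, -0.0, 0.001]
ft_force: [-0.6, 1.1, 7.0]
finger_gap: 49.6
gripper_force: 20.0
```

>>> {"op": "servo_tool", "data": {
  "increments": [
    [0, 0, -0.01, 0],
    [0, 0, -0.03, 0],
    [0, 0, -0.06, 0],
    [0, 0, -0.09, 0],
    [0, 0, -0.12, 0],
    [0, 0, -0.15, 0],
    [0, 0, -0.17, 0],
    [0, 0, -0.17, 0]
  ]
}}

```text
time: 12.4
eef_pos: [608.1, -288.1, 178.9]
orientation: [0.164, 0.986, -0.001, 0.004]
ft_force: [0.2, 0.5, -1.8]
finger_gap: 49.7
gripper_force: 20.0
```

```bash
python3 -c "
from h import *
go(551,-12.8,170,2.03)"
```

```text
rows: [0.1431 0.2421 0.0075] yaw 0.783 | now [ 608.1 -288.1  178.9] phi 2.813 t 12.4 q7 1.33
```

>>> {"op": "servo_tool", "data": {
  "increments": [
    [0.018, 0.03, 0, 0.1],
    [0.036, 0.06, 0, 0.2],
    [0.054, 0.09, 0, 0.3],
    [0.072, 0.12, 0, 0.4],
    [0.09, 0.15, 0, 0.5],
    [0.108, 0.18, 0, 0.6],
    [0.126, 0.212, 0, 0.7],
    [0.143, 0.242, 0, 0.783]
  ]
}}

```text
time: 13.07
eef_pos: [546.7, -10.7, 172.2]
orientation: [0.53, 0.848, -0.001, -0.001]
ft_force: [0.8, 0.4, -3.0]
finger_gap: 49.8
gripper_force: 20.0
```

>>> {"op": "servo_tool", "data": {
  "increments": [
    [0, 0, 0.01, 0],
    [0, 0, 0.025, 0],
    [0, 0, 0.04, 0],
    [0, 0, 0.055, 0],
    [0, 0, 0.07, 0],
    [0, 0, 0.075, 0],
    [0, 0, 0.075, 0],
    [0, 0, 0.075, 0]
  ]
}}

```text
time: 13.73
eef_pos: [548.3, -12.3, 98.2]
orientation: [0.528, 0.849, -0.0, -0.001]
ft_force: [0.0, -0.2, -1.9]
finger_gap: 49.5
gripper_force: 20.0
```

```bash
python3 -c "
from h import *
go(551,-12.8,35,2.03)
f=viewer.grab_frame('wrist');cv2.imwrite('pics/w5.png',f['image'][:,:,::-1])"
```

```text
rows: [-0.0017  0.0023  0.0631] yaw -0.0 | now [548.3 -12.3  98.2] phi 2.03 t 13.73 q7 0.12
```

View pics/w5.png

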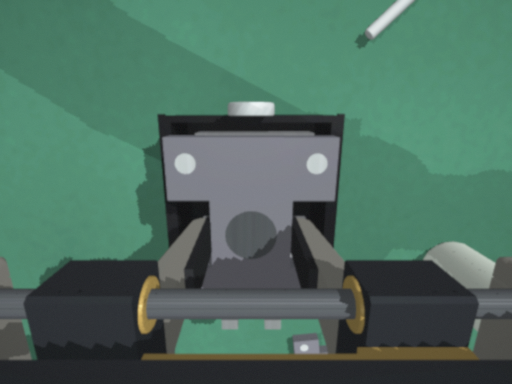

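Plate (165–337) and box rim (158–344) are both centred on column 251, so it is well aligned. I lower it.

>>> {"op": "servo_tool", "data": {
  "increments": [
    [-0.001, 0.001, 0.01, 0],
    [-0.001, 0.001, 0.022, 0],
    [-0.001, 0.001, 0.034, 0],
    [-0.001, 0.001, 0.043, 0],
    [-0.001, 0.001, 0.05, 0],
    [-0.001, 0.001, 0.055, 0],
    [-0.001, 0.001, 0.058, 0],
    [-0.001, 0.001, 0.06, 0]
  ]
}}

```text
time: 14.45
eef_pos: [549.9, -12.5, 38.0]
orientation: [0.528, 0.849, -0.0, -0.0]
ft_force: [0.4, 0.1, -2.2]
finger_gap: 49.8
gripper_force: 20.0
```

>>> {"op": "servo_tool", "data": {
  "increments": [
    [0, 0, 0.0005, 0],
    [0, 0, 0.001, 0],
    [0, 0, 0.0015, 0],
    [0, 0, 0.002, 0],
    [0, 0, 0.0025, 0],
    [0, 0, 0.003, 0],
    [0, 0, 0.0035, 0],
    [0, 0, 0.0035, 0]
  ]
}}

```text
time: 15.12
eef_pos: [549.9, -12.7, 35.0]
orientation: [0.528, 0.849, -0.0, -0.0]
ft_force: [-0.2, 0.1, -2.7]
finger_gap: 49.7
gripper_force: 20.0
```

>>> {"op": "servo_tool", "data": {
  "increments": [
    [0, 0, 0.0005, 0],
    [0, 0, 0.001, 0],
    [0, 0, 0.0015, 0],
    [0, 0, 0.002, 0],
    [0, 0, 0.002, 0],
    [0, 0, 0.002, 0],
    [0, 0, 0.002, 0],
    [0, 0, 0.002, 0]
  ]
}}

```text
time: 15.78
eef_pos: [550.0, -12.7, 33.8]
orientation: [0.528, 0.849, -0.0, 0.0]
ft_force: [-2.8, -0.8, 4.7]
finger_gap: 49.4
gripper_force: 20.0
```

Contact again (+4.7 N). I release, lift and go to the tray.

>>> {"op": "servo_tool", "data": {
  "increments": [
    [0, 0, 0, 0],
    [0, 0, 0, 0],
    [0, 0, 0, 0],
    [0, 0, 0, 0],
    [0, 0, 0, 0],
    [0, 0, 0, 0],
    [0, 0, 0, 0],
    [0, 0, 0, 0]
  ],
  "grip": 0.43
}}

```text
time: 16.45
eef_pos: [550.0, -12.7, 33.0]
orientation: [0.528, 0.849, -0.0, -0.0]
ft_force: [1.0, 0.8, -0.2]
finger_gap: 65.6
gripper_force: 0.0
```

>>> {"op": "servo_tool", "data": {
  "increments": [
    [0, 0, -0.01, 0],
    [0, 0, -0.03, 0],
    [0, 0, -0.06, 0],
    [0, 0, -0.09, 0],
    [0, 0, -0.12, 0],
    [0, 0, -0.14, 0],
    [0, 0, -0.155, 0],
    [0, 0, -0.16, 0]
  ]
}}

```text
time: 17.12
eef_pos: [551.4, -12.5, 196.5]
orientation: [0.528, 0.849, 0.001, 0.002]
ft_force: [-0.3, 0.8, -0.2]
finger_gap: 65.8
gripper_force: 0.0
```

```bash
python3 -c "
from h import *
go(377,282,195,2.223)"
```

```text
rows: [ 0.3413 -0.0259  0.0004] yaw -0.193 | now [551.4 -12.5 196.5] phi 2.03 t 17.12 q7 0.2
```

>>> {"op": "servo_tool", "data": {
  "increments": [
    [0.04, -0.003, 0, -0.03],
    [0.08, -0.006, 0, -0.06],
    [0.12, -0.01, 0, -0.09],
    [0.16, -0.013, 0, -0.12],
    [0.2, -0.016, 0, -0.15],
    [0.24, -0.02, 0, -0.17],
    [0.28, -0.023, 0, -0.193],
    [0.32, -0.026, 0, -0.193]
  ],
  "grip": 0.75
}}

```text
time: 17.78
eef_pos: [383.3, 263.7, 192.9]
orientation: [0.443, 0.896, -0.0, 0.0]
ft_force: [0.1, -0.1, -0.5]
finger_gap: 80.4
gripper_force: 0.0
```

>>> {"op": "servo_tool", "data": {
  "increments": [
    [0.012, 0, 0, 0],
    [0.021, 0, 0, 0],
    [0.021, 0, 0, 0],
    [0.021, 0, 0, 0],
    [0.021, 0, 0, 0],
    [0.021, 0, 0, 0],
    [0.021, 0, 0, 0],
    [0.021, 0, 0, 0]
  ],
  "force": 12
}}

```text
time: 18.45
eef_pos: [372.7, 278.6, 193.0]
orientation: [0.444, 0.896, -0.0, 0.0]
ft_force: [-0.3, -0.1, 0.6]
finger_gap: 80.5
gripper_force: 0.0
```

```bash
python3 part.py 377 282 12 pics/w6.png
```

```text
expected px [[255.2205303  172.08989596]]
(214, 121, 85, 96) xy 376.0 283.5 size 103 122 ang 2.22
rows: [ 0.0017  0.0055 -0.007 ] yaw 0.001 | now [372.6 278.8 193. ] phi 2.221 t 18.5 q7 -0.29
rows: [0.0017 0.0056 0.189 ] yaw 0.001 | now [372.6 278.8 193. ] phi 2.221 t 18.5 q7 -0.29
```

>>> {"op": "servo_tool", "data": {
  "increments": [
    [0.002, 0.005, 0.03, 0],
    [0.002, 0.005, 0.065, 0],
    [0.002, 0.005, 0.1, 0],
    [0.002, 0.005, 0.13, 0],
    [0.002, 0.005, 0.155, 0],
    [0.002, 0.005, 0.175, 0],
    [0.002, 0.005, 0.185, 0],
    [0.002, 0.005, 0.189, 0]
  ]
}}

```text
time: 19.17
eef_pos: [374.2, 283.5, 2.7]
orientation: [0.443, 0.896, -0.001, -0.001]
ft_force: [-0.2, -0.4, -0.1]
finger_gap: 80.1
gripper_force: 0.0
```

>>> {"op": "servo_tool", "data": {
  "increments": [
    [0, 0, 0, 0],
    [0, 0, 0, 0],
    [0, 0, 0, 0],
    [0, 0, 0, 0],
    [0, 0, 0, 0],
    [0, 0, 0, 0],
    [0, 0, 0, 0],
    [0, 0, 0, 0]
  ],
  "grip": -0.2
}}

```text
time: 19.83
eef_pos: [375.6, 284.3, 4.9]
orientation: [0.444, 0.896, 0.001, 0.001]
ft_force: [-0.3, -1.5, 7.3]
finger_gap: 49.7
gripper_force: 12.0
```

>>> {"op": "servo_tool", "data": {
  "increments": [
    [0, 0, -0.01, 0],
    [0, 0, -0.03, 0],
    [0, 0, -0.06, 0],
    [0, 0, -0.09, 0],
    [0, 0, -0.12, 0],
    [0, 0, -0.15, 0],
    [0, 0, -0.17, 0],
    [0, 0, -0.17, 0]
  ]
}}

```text
time: 20.5
eef_pos: [376.7, 285.7, 178.4]
orientation: [0.443, 0.896, 0.003, 0.002]
ft_force: [-0.0, 0.6, -0.3]
finger_gap: 49.6
gripper_force: 12.0
```

```bash
python3 -c "
from h import *
go(551,-12.8,175,2.03)"
```

```text
rows: [-0.3431 -0.0426  0.0036] yaw 0.193 | now [376.7 285.7 178.4] phi 2.223 t 20.5 q7 -0.33
```

>>> {"op": "servo_tool", "data": {
  "increments": [
    [-0.04, -0.005, 0, 0.03],
    [-0.08, -0.01, 0, 0.06],
    [-0.12, -0.015, 0, 0.09],
    [-0.16, -0.02, 0, 0.12],
    [-0.2, -0.025, 0, 0.15],
    [-0.24, -0.03, 0, 0.17],
    [-0.28, -0.036, 0, 0.193],
    [-0.315, -0.042, 0, 0.193]
  ]
}}

```text
time: 21.17
eef_pos: [532.9, 5.3, 173.3]
orientation: [0.529, 0.849, -0.001, -0.0]
ft_force: [1.7, 0.5, -0.7]
finger_gap: 49.8
gripper_force: 12.0
```

>>> {"op": "servo_tool", "data": {
  "increments": [
    [-0.01, 0, 0, 0],
    [-0.02, 0, 0.01, 0],
    [-0.026, 0, 0.025, 0],
    [-0.026, 0, 0.04, 0],
    [-0.026, 0, 0.05, 0],
    [-0.026, 0, 0.06, 0],
    [-0.026, 0, 0.06, 0],
    [-0.026, 0, 0.06, 0]
  ]
}}

```text
time: 21.83
eef_pos: [543.6, -14.1, 113.6]
orientation: [0.527, 0.85, -0.0, -0.001]
ft_force: [0.5, -0.1, -0.3]
finger_gap: 50.1
gripper_force: 12.0
```

```bash
python3 -c "
from h import *
go(550,-12.7,48,2.03)
f=viewer.grab_frame('wrist');cv2.imwrite('pics/w7.png',f['image'][:,:,::-1])"
```

```text
rows: [-0.0016  0.0064  0.0656] yaw 0.001 | now [543.6 -14.1 113.6] phi 2.031 t 21.83 q7 0.13
```

View pics/w7.png

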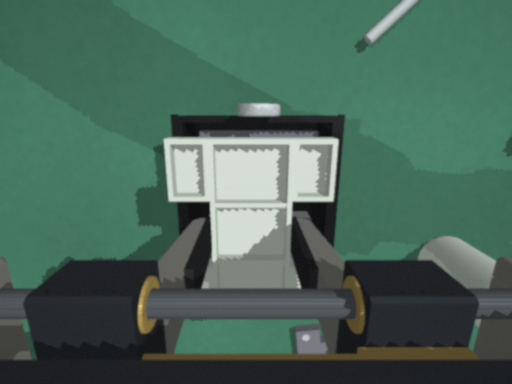

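The tray is held square. The rim centre is at column 258 against 251 for the tray, which agrees with the computed +6 mm y correction.

>>> {"op": "servo_tool", "data": {
  "increments": [
    [-0.002, 0.006, 0.005, 0],
    [-0.002, 0.006, 0.015, 0],
    [-0.002, 0.006, 0.028, 0],
    [-0.002, 0.006, 0.04, 0],
    [-0.002, 0.006, 0.05, 0],
    [-0.002, 0.006, 0.057, 0],
    [-0.002, 0.006, 0.06, 0],
    [-0.002, 0.006, 0.062, 0]
  ]
}}

```text
time: 22.55
eef_pos: [550.0, -14.2, 51.2]
orientation: [0.528, 0.849, -0.0, -0.001]
ft_force: [0.7, 0.4, 0.6]
finger_gap: 50.0
gripper_force: 12.0
```

>>> {"op": "servo_tool", "data": {
  "increments": [
    [0, 0, 0.0005, 0],
    [0, 0, 0.001, 0],
    [0, 0, 0.0015, 0],
    [0, 0, 0.002, 0],
    [0, 0, 0.0025, 0],
    [0, 0, 0.003, 0],
    [0, 0, 0.003, 0],
    [0, 0, 0.003, 0]
  ]
}}

```text
time: 23.22
eef_pos: [550.5, -14.3, 49.1]
orientation: [0.528, 0.849, -0.0, 0.0]
ft_force: [0.0, -0.0, -0.8]
finger_gap: 50.3
gripper_force: 12.0
```

>>> {"op": "servo_tool", "data": {
  "increments": [
    [0, 0, 0.0005, 0],
    [0, 0, 0.001, 0],
    [0, 0, 0.0015, 0],
    [0, 0, 0.002, 0],
    [0, 0, 0.002, 0],
    [0, 0, 0.002, 0],
    [0, 0, 0.002, 0],
    [0, 0, 0.002, 0]
  ]
}}

```text
time: 23.88
eef_pos: [550.5, -14.3, 47.9]
orientation: [0.528, 0.849, -0.0, 0.0]
ft_force: [-2.1, 0.2, 8.1]
finger_gap: 49.7
gripper_force: 12.0
```

Contact at +8 N. I release and lift, then look at the box with the wrist camera.

>>> {"op": "servo_tool", "data": {
  "increments": [
    [0, 0, 0, 0],
    [0, 0, 0, 0],
    [0, 0, 0, 0],
    [0, 0, 0, 0],
    [0, 0, 0, 0],
    [0, 0, 0, 0],
    [0, 0, 0, 0],
    [0, 0, 0, 0]
  ],
  "grip": 0.43
}}

```text
time: 24.55
eef_pos: [550.4, -14.3, 47.0]
orientation: [0.528, 0.849, -0.0, -0.0]
ft_force: [0.0, -0.5, -0.2]
finger_gap: 65.8
gripper_force: 0.0
```

>>> {"op": "servo_tool", "data": {
  "increments": [
    [0, 0, -0.01, 0],
    [0, 0, -0.03, 0],
    [0, 0, -0.06, 0],
    [0, 0, -0.09, 0],
    [0, 0, -0.115, 0],
    [0, 0, -0.13, 0],
    [0, 0, -0.14, 0],
    [0, 0, -0.14, 0]
  ]
}}

```text
time: 25.22
eef_pos: [551.7, -14.2, 189.7]
orientation: [0.528, 0.849, 0.001, 0.002]
ft_force: [0.6, -0.3, -0.1]
finger_gap: 65.8
gripper_force: 0.0
```

```bash
python3 -c "
from h import *
go(609,241,195,1.205)"
```

```text
rows: [ 0.2034  0.1644 -0.0053] yaw 0.825 | now [551.7 -14.2 189.7] phi 2.03 t 25.22 q7 0.19
```

>>> {"op": "servo_tool", "data": {
  "increments": [
    [0.026, 0.021, 0, 0.1],
    [0.052, 0.042, 0, 0.2],
    [0.078, 0.063, 0, 0.3],
    [0.104, 0.084, 0, 0.4],
    [0.13, 0.105, 0, 0.51],
    [0.156, 0.126, 0, 0.62],
    [0.182, 0.147, 0, 0.73],
    [0.203, 0.164, 0, 0.825]
  ],
  "grip": -0.2
}}

```text
time: 25.88
eef_pos: [606.7, 243.0, 185.4]
orientation: [0.825, 0.565, -0.001, -0.001]
ft_force: [0.0, 0.6, 0.2]
finger_gap: 36.5
gripper_force: 0.0
```

>>> {"op": "servo_tool", "data": {
  "increments": [
    [0, 0, 0, 0],
    [0, 0, 0, 0],
    [0, 0, 0, 0],
    [0, 0, 0, 0],
    [0, 0, 0, 0],
    [0, 0, 0, 0],
    [0, 0, 0, 0],
    [0, 0, 0, 0]
  ],
  "force": 30
}}

```text
time: 26.55
eef_pos: [607.7, 239.7, 187.2]
orientation: [0.824, 0.566, 0.0, 0.0]
ft_force: [-0.4, -0.0, -0.1]
finger_gap: 36.8
gripper_force: 0.0
```

```bash
python3 part.py 607 241 8 pics/w8.png
python3 - <<'E'
from h import *; import pickle
f=viewer.grab_frame("top"); pickle.dump(f,open("t2.pkl","wb"))
a=cv2.resize(f["image"][145:250,200:310,::-1],None,fx=4.5,fy=4.5,interpolation=cv2.INTER_CUBIC)
b=cv2.imread("pics/w8.png")[:240,130:410]; b=cv2.resize(b,None,fx=1.1,fy=1.1)
H=max(a.shape[0],b.shape[0]); o=np.zeros((H,a.shape[1]+b.shape[1],3),np.uint8); o[:a.shape[0],:a.shape[1]]=a; o[:b.shape[0],a.shape[1]:]=b
cv2.imwrite("pics/c2.png",o); print(o.shape)
E
```

```text
expected px [[248.83357592 172.07863081]]
(245, 91, 12, 152) xy 609.0 240.4 size 193 14 ang 1.21
rows: [ 0.001   0.001  -0.0128] yaw -0.006 | now [607.7 239.9 187.2] phi 1.204 t 26.6 q7 -0.99
rows: [0.001  0.001  0.1832] yaw -0.006 | now [607.7 239.9 187.2] phi 1.204 t 26.6 q7 -0.99
(472, 803, 3)
```

View pics/c2.png

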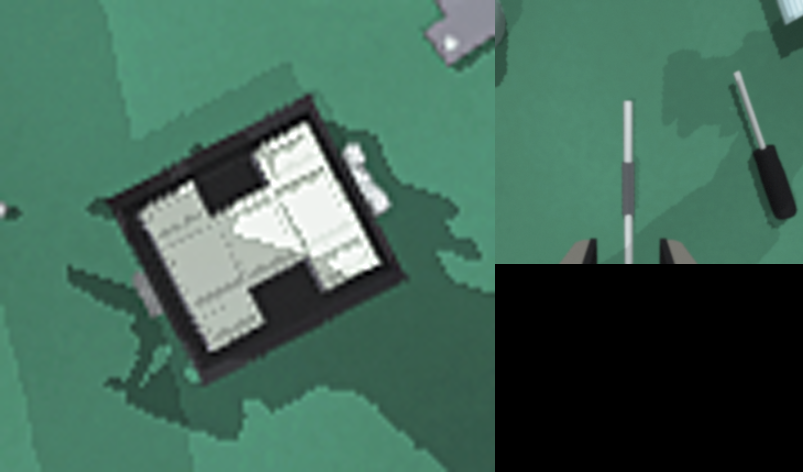

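The top crop shows the tray right way up, centred and flat in the box. The eyelet is at (148,292) and the slot prongs at (365,180). In the wrist crop the bar's sleeve is centred between the fingers, so I grip it.

>>> {"op": "servo_tool", "data": {
  "increments": [
    [0.001, 0.001, 0.03, 0],
    [0.001, 0.001, 0.065, 0],
    [0.001, 0.001, 0.1, 0],
    [0.001, 0.001, 0.13, 0],
    [0.001, 0.001, 0.155, 0],
    [0.001, 0.001, 0.171, 0],
    [0.001, 0.001, 0.18, 0],
    [0.001, 0.001, 0.183, 0]
  ]
}}

```text
time: 27.32
eef_pos: [607.9, 240.6, 2.3]
orientation: [0.824, 0.567, -0.001, -0.0]
ft_force: [0.2, 0.4, -0.1]
finger_gap: 36.7
gripper_force: 0.0
```

>>> {"op": "servo_tool", "data": {
  "increments": [
    [0, 0, 0, 0],
    [0, 0, 0, 0],
    [0, 0, 0, 0],
    [0, 0, 0, 0],
    [0, 0, 0, 0],
    [0, 0, 0, 0],
    [0, 0, 0, 0],
    [0, 0, 0, 0]
  ],
  "grip": -1
}}

```text
time: 27.98
eef_pos: [609.7, 241.4, 5.5]
orientation: [0.824, 0.567, 0.001, 0.0]
ft_force: [-2.0, 0.1, 5.9]
finger_gap: 13.8
gripper_force: 30.0
```

>>> {"op": "servo_tool", "data": {
  "increments": [
    [0, 0, -0.01, 0],
    [0, 0, -0.03, 0],
    [0, 0, -0.06, 0],
    [0, 0, -0.09, 0],
    [0, 0, -0.12, 0],
    [0, 0, -0.15, 0],
    [0, 0, -0.17, 0],
    [0, 0, -0.17, 0]
  ]
}}

```text
time: 28.65
eef_pos: [611.3, 242.3, 179.8]
orientation: [0.824, 0.567, 0.004, 0.001]
ft_force: [0.6, 1.7, -1.8]
finger_gap: 13.6
gripper_force: 30.0
```

Run:
```python
from h import *; import pickle
f=pickle.load(open("t2.pkl","rb")); hsv=cv2.cvtColor(f["image"],cv2.COLOR_RGB2HSV)
s=ray(f,[200+365/4.5,145+179.5/4.5],93)[0]; e=ray(f,[200+147/4.5,145+292/4.5],95)[0]
a=np.arctan2(*(e-s)[::-1]); print("slot",s,"eye",e,"dist",np.linalg.norm(e-s),"mid",(s+e)/2,"ang",a)
q=ray(f,200*np.array([[1,0]])+[[0,145]]+np.array([[112,203],[312,95],[407,276],[204,384]])/4.5,60); print("box",q.mean(0))
t=2.03; c=np.array([550.5,-13.3]); g=c-30*np.array([np.cos(t),np.sin(t)]); print(g); go(*g,165,t)
```

```text
slot [580.98018128 -80.73586709] eye [514.60230188  54.73874051] dist 150.86216284830255 mid [547.79124158 -12.99856329] ang 2.0263841328320735
box [548.31201439 -14.76827239]
[563.79703247 -40.19217223]
rows: [-0.2808  0.0567  0.0136] yaw -0.825 | now [611.3 242.3 179.8] phi 1.205 t 28.65 q7 -0.99
```

>>> {"op": "servo_tool", "data": {
  "increments": [
    [-0.035, 0.007, 0, -0.1],
    [-0.07, 0.014, 0, -0.2],
    [-0.105, 0.021, 0, -0.3],
    [-0.14, 0.028, 0, -0.41],
    [-0.175, 0.035, 0, -0.52],
    [-0.21, 0.042, 0, -0.63],
    [-0.245, 0.05, 0, -0.73],
    [-0.281, 0.057, 0, -0.825]
  ]
}}

```text
time: 29.32
eef_pos: [560.2, -43.6, 173.1]
orientation: [0.526, 0.851, -0.0, -0.001]
ft_force: [0.6, -0.0, -1.1]
finger_gap: 13.7
gripper_force: 30.0
```

>>> {"op": "servo_tool", "data": {
  "increments": [
    [0, 0, 0.01, 0],
    [0, 0, 0.025, 0],
    [0, 0, 0.04, 0],
    [0, 0, 0.05, 0],
    [0, 0, 0.05, 0],
    [0, 0, 0.05, 0],
    [0, 0, 0.05, 0],
    [0, 0, 0.05, 0]
  ]
}}

```text
time: 29.98
eef_pos: [562.1, -41.5, 124.8]
orientation: [0.528, 0.85, 0.0, 0.001]
ft_force: [0.2, 0.4, -0.7]
finger_gap: 13.4
gripper_force: 30.0
```

Run:
```python
from h import *; import pickle
f=viewer.grab_frame('wrist');pickle.dump(f,open("w9.pkl","wb"))
cv2.imwrite('pics/w9.png',cv2.resize(f['image'][60:360,100:400,::-1],(600,600),interpolation=cv2.INTER_CUBIC))
t=2.03; c=np.array([550.5,-13.3]); g=c-30*np.array([np.cos(t),np.sin(t)]);go(*g,80,t)
```

```text
rows: [0.0005 0.0021 0.0449] yaw 0.0 | now [562.1 -41.6 124.9] phi 2.03 t 30.03 q7 0.18
```

View pics/w9.png

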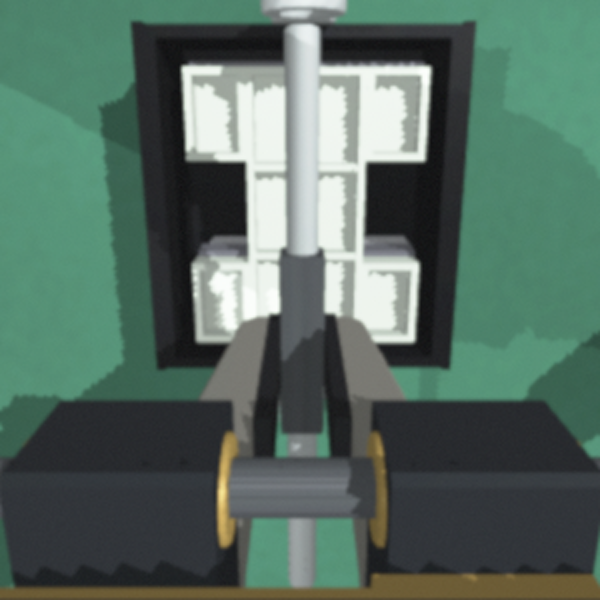

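The bar tip (303,28), the eyelet centre (304,8) and the rim centre (304) are in line within 1 mm. I lower until the axis is level with the bore centre, still short of the ring.

>>> {"op": "servo_tool", "data": {
  "increments": [
    [0, 0.0005, 0.005, 0],
    [0, 0.0005, 0.013, 0],
    [0, 0.0005, 0.022, 0],
    [0, 0.0005, 0.03, 0],
    [0, 0.0005, 0.037, 0],
    [0, 0.0005, 0.042, 0],
    [0, 0.0005, 0.044, 0],
    [0, 0.0005, 0.044, 0]
  ]
}}

```text
time: 30.7
eef_pos: [561.5, -41.5, 79.3]
orientation: [0.528, 0.849, -0.0, -0.001]
ft_force: [0.8, -0.2, -2.1]
finger_gap: 13.4
gripper_force: 30.0
```

Run:
```python
from h import *
f=viewer.grab_frame('wrist')
cv2.imwrite('pics/w10.png',cv2.resize(f['image'][60:210,175:325,::-1],(600,600),interpolation=cv2.INTER_CUBIC))
t=2.03; c=np.array([550.5,-13.3]);go(*c,80.5,t); print(manip.read_state()['ft_force'])
```

```text
rows: [ 0.0303  0.0023 -0.0007] yaw -0.0 | now [561.9 -41.5  79.8] phi 2.03 t 30.75 q7 0.14
[-0.4945071  -0.24662168 -0.59102007]
```

View pics/w10.png

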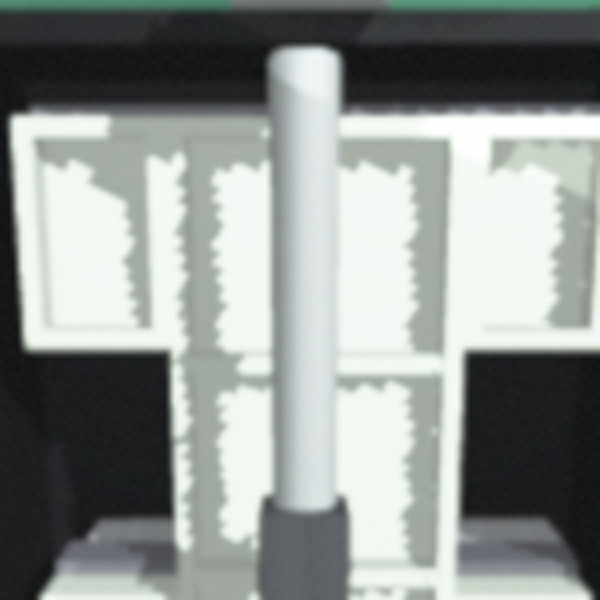

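I have used my picture allowance, so I check the eyelet against the bar numerically from here.

Run:
```python
from h import *
f=viewer.grab_frame('wrist'); im=f["image"]
hsv=cv2.cvtColor(im,cv2.COLOR_RGB2HSV); m=(hsv[:,:,1]<60)&(hsv[:,:,2]>95)
for r in list(range(30,78,3))+[90,110,140]:
    c=np.where(m[r,190:315])[0]+190
    runs=np.split(c,np.where(np.diff(c)>1)[0]+1) if len(c) else []
    print(r,[(int(a[0]),int(a[-1])) for a in runs if len(a)>2])
s=manip.read_state(); p=s["eef_pos"].copy()
for x in (0,65,107): 
    P=p[:2]+x*np.array([np.cos(2.03),np.sin(2.03)])
    print(x,[proj(f,[*P,z]).round(1).tolist() for z in (60,81,97)])
```

```text
30 []
33 [(235, 270)]
36 [(228, 277)]
39 [(225, 279)]
42 [(225, 279)]
45 [(225, 279)]
48 [(225, 279)]
51 [(225, 279)]
54 [(226, 277)]
57 [(231, 272)]
60 [(232, 271)]
63 []
66 []
69 []
72 [(244, 258)]
75 [(242, 260)]
90 [(190, 314)]
110 [(190, 314)]
140 [(190, 314)]
0 [[[251.0, 218.3]], [[251.0, 230.1]], [[251.0, 241.0]]]
65 [[[251.1, 125.3]], [[251.1, 126.9]], [[251.1, 128.4]]]
107 [[[251.1, 55.5]], [[251.2, 47.9]], [[251.2, 40.7]]]
```

The ring spans columns 225–279 (centre 252) and the bar tip 242–260 (centre 251), an offset of about 0.5 mm. I slide the bar in by 30 mm, in two stages.

>>> {"op": "servo_tool", "data": {
  "increments": [
    [0.002, 0.0005, 0, 0],
    [0.004, 0.0005, 0, 0],
    [0.006, 0.0005, 0, 0],
    [0.008, 0.0005, 0, 0],
    [0.01, 0.0005, 0, 0],
    [0.012, 0.0005, 0, 0],
    [0.014, 0.0005, 0, 0],
    [0.015, 0.0005, 0, 0]
  ]
}}

```text
time: 31.47
eef_pos: [555.6, -27.6, 80.1]
orientation: [0.528, 0.85, -0.0, -0.0]
ft_force: [-0.3, -0.3, -1.0]
finger_gap: 13.7
gripper_force: 30.0
```

>>> {"op": "servo_tool", "data": {
  "increments": [
    [0.003, 0, 0, 0],
    [0.006, 0, 0, 0],
    [0.009, 0, 0, 0],
    [0.012, 0, 0, 0],
    [0.014, 0, 0, 0],
    [0.015, 0, 0, 0],
    [0.015, 0, 0, 0],
    [0.015, 0, 0, 0]
  ]
}}

```text
time: 32.13
eef_pos: [549.1, -14.6, 80.1]
orientation: [0.528, 0.849, -0.0, 0.0]
ft_force: [0.6, 0.4, -1.0]
finger_gap: 13.6
gripper_force: 30.0
```

Run:
```python
from h import *
t=2.03; go(550.5,-13.3,76.5,t); print(manip.read_state()['ft_force'])
f=viewer.grab_frame('wrist')
hsv=cv2.cvtColor(f["image"],cv2.COLOR_RGB2HSV); m=(hsv[:,:,1]<60)&(hsv[:,:,2]>95)
for r in range(30,130,5):
    c=np.where(m[r,190:315])[0]+190
    print(r,[(int(a[0]),int(a[-1])) for a in np.split(c,np.where(np.diff(c)>1)[0]+1) if len(a)>2],end=' ')
```

```text
rows: [0.0005 0.0018 0.0036] yaw -0.0 | now [549.1 -14.6  80.1] phi 2.03 t 32.13 q7 0.09
[ 0.6069598   0.39037484 -0.96724779]
30 [] 35 [] 40 [] 45 [] 50 [] 55 [] 60 [] 65 [] 70 [] 75 [(242, 259)] 80 [(242, 259)] 85 [(242, 259)] 90 [(242, 259)] 95 [(235, 267)] 100 [(225, 277)] 105 [(225, 277)] 110 [(226, 276)] 115 [(243, 258)] 120 [(243, 259)] 125 [(243, 259)]
```

The bar passes through the ring (bar above row 93, ring at rows 95–112) with no contact force. I lower it to seat.

>>> {"op": "servo_tool", "data": {
  "increments": [
    [0, 0, 0.0005, 0],
    [0, 0, 0.001, 0],
    [0, 0, 0.0015, 0],
    [0, 0, 0.002, 0],
    [0, 0, 0.0025, 0],
    [0, 0, 0.003, 0],
    [0, 0, 0.003, 0],
    [0, 0, 0.003, 0]
  ]
}}

```text
time: 32.85
eef_pos: [549.0, -14.6, 77.0]
orientation: [0.528, 0.849, -0.0, -0.0]
ft_force: [-0.1, -0.3, -1.3]
finger_gap: 13.7
gripper_force: 30.0
```

>>> {"op": "servo_tool", "data": {
  "increments": [
    [0, 0, 0.0003, 0],
    [0, 0, 0.0006, 0],
    [0, 0, 0.0009, 0],
    [0, 0, 0.0012, 0],
    [0, 0, 0.0015, 0],
    [0, 0, 0.0015, 0],
    [0, 0, 0.0015, 0],
    [0, 0, 0.0015, 0]
  ]
}}

```text
time: 33.52
eef_pos: [549.2, -14.5, 76.3]
orientation: [0.528, 0.849, -0.0, 0.0]
ft_force: [-2.1, 0.3, 6.6]
finger_gap: 13.7
gripper_force: 30.0
```

>>> {"op": "servo_tool", "data": {
  "increments": [
    [0, 0, 0, 0],
    [0, 0, 0, 0],
    [0, 0, 0, 0],
    [0, 0, 0, 0],
    [0, 0, 0, 0],
    [0, 0, 0, 0],
    [0, 0, 0, 0],
    [0, 0, 0, 0]
  ],
  "grip": -0.1
}}

```text
time: 34.18
eef_pos: [549.1, -14.5, 75.5]
orientation: [0.528, 0.849, -0.0, -0.0]
ft_force: [-0.1, -0.3, -1.0]
finger_gap: 41.4
gripper_force: 0.0
```

>>> {"op": "servo_tool", "data": {
  "increments": [
    [0, 0, -0.005, 0],
    [0, 0, -0.015, 0],
    [0, 0, -0.03, 0],
    [0, 0, -0.05, 0],
    [0, 0, -0.07, 0],
    [0, 0, -0.085, 0],
    [0, 0, -0.09, 0],
    [0, 0, -0.09, 0]
  ]
}}

```text
time: 34.85
eef_pos: [550.1, -14.5, 167.5]
orientation: [0.528, 0.849, 0.001, 0.002]
ft_force: [1.0, 0.2, -0.3]
finger_gap: 41.2
gripper_force: 0.0
```

>>> {"op": "servo_tool", "data": {
  "increments": [
    [-0.03, 0, 0, 0],
    [-0.06, 0, 0, 0],
    [-0.09, 0, 0, 0],
    [-0.12, 0, 0, 0],
    [-0.15, 0, 0, 0],
    [-0.18, 0, 0, 0],
    [-0.2, 0, 0, 0],
    [-0.2, 0, 0, 0]
  ]
}}

```text
time: 35.52
eef_pos: [637.7, -199.6, 163.5]
orientation: [0.531, 0.848, -0.001, -0.0]
ft_force: [0.1, -0.7, -0.2]
finger_gap: 41.5
gripper_force: 0.0
```

Run:
```python
from h import *
print(manip.read_state()["ft_force"])
f=viewer.grab_frame("top"); hsv=cv2.cvtColor(f["image"],cv2.COLOR_RGB2HSV)
# bar ends outside brackets: expected pixels and sampling along the axis
t=2.03; c=np.array([549.5,-13.8]); u=np.array([np.cos(t),np.sin(t)]); n=np.array([-u[1],u[0]])
for x in (-100,-91,-86,-50,-20,0,20,50,86,91,100):
    row=[int(hsv[int(round(v)),int(round(w)),2]) for w,v in (proj(f,[*(c+x*u+k*n),78])[0] for k in (-15,-12,-9,-6,-3,0,3,6,9,12,15))]
    print(x,row)
```

```text
[ 0.11560555 -0.69999988 -0.15487769]
-100 [124, 124, 125, 126, 124, 124, 123, 143, 148, 137, 137]
-91 [77, 68, 68, 116, 226, 208, 161, 65, 72, 73, 81]
-86 [78, 75, 67, 96, 221, 206, 123, 67, 75, 71, 77]
-50 [168, 237, 232, 230, 197, 188, 141, 242, 237, 231, 136]
-20 [213, 157, 197, 88, 93, 96, 86, 105, 159, 152, 152]
0 [167, 242, 244, 163, 90, 93, 86, 143, 248, 145, 152]
20 [239, 227, 241, 96, 105, 105, 109, 110, 147, 166, 202]
50 [236, 142, 249, 155, 204, 221, 164, 150, 254, 255, 178]
86 [133, 135, 131, 131, 178, 236, 187, 113, 137, 138, 140]
91 [138, 138, 133, 138, 234, 243, 158, 120, 140, 139, 139]
100 [139, 140, 138, 136, 140, 138, 139, 140, 139, 140, 140]
```

The bar lies along the box axis. It shows at ±91 mm, is gone at ±100 mm, and its dark sleeve is centred. The gripper is clear, so I hand in.

```bash
python3 -c "
from workcell import manip
print(manip.finish_job())"
```

```text
the job is handed in; nothing more can be done
None
```

The block, plate and tray are stacked in the box and the bar is seated through the eyelet and slot; I handed the job in at about 36 s, but no verdict came back, and I viewed 11 pictures, one over the limit of 10.

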